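Put the right lids home on the table pots

ROBOT

A 6-joint arm with a two-finger parallel gripper is mounted at the origin on the work surface. World frame = base frame: x ahead of the robot, y to its left, z up, the work surface at z = 0. Lengths are in mm, angles in rad, forces in N, time in s.
With the tool pointing down it reaches from about 275 to 725 mm from the base axis. Payload 15.9 kg.
Tool frame: the origin (TCP) lies at the very end of the fingers, on their centre line; the grasp point (between the pads) lies 19 mm behind it; z points along the fingers, y is the line along which they close (so a half turn about z gives the same grasp; the last joint's range is limited). The gripper opens to 85 mm and grips with 20 to 120 N. Pads are 22 mm wide; open, the fingers measure 114 mm over their backs; the gripper's body (76 mm by 85 mm) begins 54 mm behind the grasp point. The pads swing forward as they close: fully open they stand 13 mm farther back than shut.
Start: joints at [-1.267, 0.213, -0.034, 1.323, 0, 1.571], TCP at [149.568, -477.09, 231.306] pointing down, gripper open.
Joint ranges: [-2.98, 2.98], [-0.74, 1.72], [-1.14, 1.35], [-2.1, 2.04], [-1.57, 1.44], [-3.14, 3.14]. Speed limits (rad/s): [1.89, 1.89, 2.39, 2.57, 3.14, 3.14].

INTERFACE

Orientations are given as a rotation vector (axis times angle).
In Python, from rig import bot gives the robot as it stands. The module is installed in compiled form; this text tells all that it offers.
- The arm moves only by the tool jog_arm, never from a script. Its argument "plan" is a list of rows, each an object with "jaw": the opening, from 0 (shut) to 1 (fully open); "xyz": the shift along the tool's x, y, z in mm, a list of three; "angular": the turn, a rotation vector about the tool's x, y, z in rad, a list of three. A call has 1 to 5 rows; each row shifts and turns the commanded pose from where the row before left it, along the tool's axes as they then stand; what a row does not reach is not made up. A row lasts 1/10 s, in which the tool goes at most 50 mm and 8.59 degrees, less where a joint would pass 70% of its speed; a pose out of reach is approached as far as the arm can. A call is refused whole if a number of a shift passes 50 or a number of a turn 0.15, either way. A call with a gripper value outside its range is refused whole. The fingers move at their own pace and stop on an object; the grip force is fixed at half the most. Time passes only in rows, so rows that do not move let the fingers close. It gives the time, the measured TCP pose, the force, the opening and the grip force at its end, in the units of the state.
- bot.state(): the state, without advancing time (a new reading comes with each control period).
- bot.read_camera(name): name is "scene" or "top" or "wrist"; returns a dict with "pixels" (480x640x3 uint8, red, green, blue), "z_map" (480x640 float32, mm along the optical axis (not along the pixel's ray), 0 where there is no reading), "vfov" (degrees; the focal length in pixels is half the picture's height over the tangent of half this angle, whatever the lens; pixels are square), "cx", "cy" (the principal point, pixels), "cam_to_world" (4x4, takes a point from camera to world coordinates). Camera axes: x right, y down, z forward; pixel columns grow to the right and rows downward; lengths in mm; the calibration is good to about 2 mm. A picture is of the moment at which its call begins.
- bot.finish_job(): hands the job in; it is judged then, once.
The state is a dict: "t": time; "joints": joint angles; "dq": joint speeds; "effort": joint torques, N m; "tool_pos": TCP position; "ee_rot": TCP orientation; "wrist_force": force on the tool from outside, world axes, zero at the start; "ft_torque": the same for the moment, N m; "finger_gap": finger opening in mm; "grasp_force": force on a finger pad.
Only numpy, scipy, OpenCV 4.12 (cv2) and the standard library are available. Lean on these libraries where they do the work, as an engineer would, in place of code of your own. Each camera call takes 0.05 s, during which the arm holds its last target. There are 200 camera calls.

TASK

Put each wooden lid on the pot it belongs to: the large lid on the large pot, the small one on the small pot. Each lid has two tabs under it that must drop into the two slots of the pot's rim, and the rims have been left turned, so turn each lid on its pot until you feel it drop fully home, then let go. Leave the steel lid, the spoon and the two sauce bowls where they are.

Things in the scene. Friction and masses are not known exactly. Their poses are not given: they have to be found in the camera images.
- pot_large: The large black iron pot on a round wooden trivet, fixed. Origin on the table under its centre, z up. Two loop handles at 63 mm height lie along its +y and -y, reaching 93 mm from the axis. A lid with its tabs lying on the collar stands 10 mm proud, its plug already centred in the mouth; with its tabs in the slots its origin is 20 mm below the collar top.
- pot_large_rim (a point): Centre of the large pot's mouth, 85 mm up, level with the top of the bright metal collar (inner radius 54, outer 68 mm). The collar has two opposite slots 24 mm wide, 12 mm deep, open up and outward. It is stiff but was left turned: the slots' line lies anywhere within 0.5 rad either way of the pot's x axis; this is not reported (the point turns with the pot): see it or feel for it.
- pot_small: The small black iron pot on a round wooden trivet, fixed. Origin on the table under its centre, z up. Two loop handles at 53 mm height lie along its +y and -y, reaching 79 mm from the axis. A lid with its tabs lying on the collar stands 10 mm proud, its plug already centred in the mouth; with its tabs in the slots its origin is 20 mm below the collar top.
- pot_small_rim (a point): Centre of the small pot's mouth, 75 mm up, level with the top of the bright metal collar (inner radius 40, outer 54 mm). The collar has two opposite slots 24 mm wide, 12 mm deep, open up and outward. It is stiff but was left turned: the slots' line lies anywhere within 0.5 rad either way of the pot's x axis; this is not reported (the point turns with the pot): see it or feel for it.
- lid_large: The large round lid, pale wood; fits only the large pot. Origin at its underside's centre, z up. Plug of radius 52 mm, 0 to 20 mm high, lowest 6 mm tapered; disc of radius 66 mm, 20 to 30 mm; dark bar handle 70 mm along x, 14 mm wide, solid, 30 to 64 mm. Under the disc, in line with the bar, two tabs at +x and -x: 16 mm wide, out to radius 65 mm, 10 to 20 mm high.
- lid_small: The small round lid, pale wood; fits only the small pot. Origin at its underside's centre, z up. Plug of radius 38 mm, 0 to 20 mm high, lowest 6 mm tapered; disc of radius 52 mm, 20 to 30 mm; dark bar handle 70 mm along x, 14 mm wide, solid, 30 to 64 mm. Under the disc, in line with the bar, two tabs at +x and -x: 16 mm wide, out to radius 51 mm, 10 to 20 mm high.
- lid_stray: A steel lid with a black knob that belongs to no pot here, 118 mm across, 59 mm tall with its knob, origin at the centre of its underside. A bystander.
- sauce_dish: Bystander: small black sauce dish between the pots, 60 mm across, 24 mm tall; origin at the centre of its underside.
- sauce_bowl: Bystander: black sauce bowl at the left, 84 mm across, 35 mm tall; origin at the centre of its underside.
- spoon: Bystander: steel spoon at the right, 190 mm long; origin at the centre of its underside.

How it is judged:
By the outcome, as a careful person would: the job done as asked, in the order asked, and still so for the second after the job is handed in, with the robot touching nothing.
It also fails if it takes over 64 s, if anything falls off the work surface, if the arm or the gripper's body presses on something with over 40 N, if the wrist force passes 120 N, or if a joint passes its speed limit or range.

## Working session

There is one attempt and no reset: what is moved stays moved. The work goes in short steps, Python scripts to look and compute and a tool call to move; the robot and the scene stay as the last step left them, time stands still between calls to the robot, and variables do not carry over. Pictures are saved under pics/ and viewed, at most 10 in all, crops included, and the job is handed in when it is done.

Besides the shell and the picture viewer there is one more tool, called after "Request:" as name(argument=value, ...) on one line, values as JSON. jog_arm: Moves the arm, as the interface text tells. Its arguments: {"type":"object","properties":{"plan":{"type":"array"}},"required":["plan"]}

```bash
mkdir -p pics; cat > h.py <<'E'
import numpy as np, cv2
from rig import bot
def cap(name):
    d=bot.read_camera(name); f=240/np.tan(np.radians(d['vfov']/2)); z=d['z_map']
    v,u=np.mgrid[0:480,0:640]
    P=np.stack([(u-d['cx'])/f*z,(v-d['cy'])/f*z,z],-1)
    M=np.array(d['cam_to_world']); W=P@M[:3,:3].T+M[:3,3]; W[z==0]=np.nan
    return d['pixels'],W
def save(n,p): cv2.imwrite('pics/'+n,p[:,:,::-1])
E
python3 - <<'E'
from h import *
s=bot.state(); print(s)
for n in ['top']:
    p,W=cap(n); save(n+'0.png',p); np.save(n+'0.npy',W)
    print(W[240,320],W[100,100],W[400,500])
E
```

```text
{'t': 0.0, 'joints': array([-1.26702087e+00,  2.13382838e-01, -3.50629378e-02,  1.32347722e+00,
       -4.82218033e-05,  1.57080130e+00]), 'dq': array([-9.05619485e-05, -1.03526477e-03, -1.35631097e-04,  3.37989638e-04,
        8.49311295e-04, -1.41018145e-03]), 'effort': array([-4.08275344e-03, -6.86153626e+01,  4.87120843e+01,  1.72057439e-02,
        5.03083049e-05,  2.60775244e-05]), 'tool_pos': array([ 149.44822139, -476.79343039,  230.80129624]), 'ee_rot': array([-3.10433168e+00, -4.75161694e-01,  3.42531501e-04]), 'wrist_force': array([-0.13269896,  0.40936527, -0.56784875]), 'ft_torque': array([ 0.00368755, -0.02998893, -0.01995265]), 'grasp_force': 0.0, 'finger_gap': 85.53308719381903}
[571.57915557   4.46012171   1.04613108] [896.67930127 505.89323827  46.03557313] [ 214.30495087 -380.32255772    2.0297694 ]
```

View pics/top0.png

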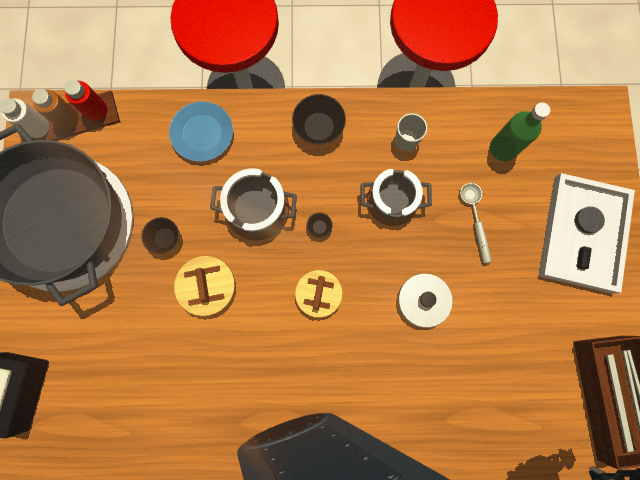

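The top view shows the large pot at (252,203), the small pot at (397,196), the large lid at (204,287) and the small lid at (319,294). The slots appear as gaps in the white collars. Next I measure all of these.

```bash
cat > m.py <<'E'
from h import *
p=cv2.imread('pics/top0.png')[:,:,::-1].astype(int); W=np.load('top0.npy')
def box(u,v,r): 
    m=np.zeros(p.shape[:2],bool); m[v-r:v+r,u-r:u+r]=True; return m
for nm,u,v,r,H,ri,ro in [('L',252,203,45,85,54,68),('S',397,196,38,75,40,54)]:
    m=box(u,v,r)&(p.min(2)>170)&(abs(W[...,2]-H)<8)
    X=W[m]; (c,rad)=cv2.minEnclosingCircle(X[:,:2].astype(np.float32)); 
    # fit outer circle by rad model
    from scipy.optimize import least_squares
    f=lambda q: np.maximum(0,np.hypot(*(X[:,:2]-q[:2]).T)-ro)+np.maximum(0,ri-np.hypot(*(X[:,:2]-q[:2]).T))
    q=least_squares(f,c).x
    print(nm,len(X),'c',c,rad,'fit',q,'z',np.median(X[:,2]))
    a=np.degrees(np.arctan2(X[:,1]-q[1],X[:,0]-q[0]))%360
    h=np.histogram(a,72,(0,360))[0]; print(list(h))
for nm,u,v,r in [('lidL',204,287,38),('lidS',319,294,30)]:
    b=box(u,v,r)
    d=b&(abs(W[...,2]-30)<6)&(p[...,0]>150)&(p[...,1]>130); X=W[d]
    c,rad=cv2.minEnclosingCircle(X[:,:2].astype(np.float32))
    k=b&(W[...,2]>52); Y=W[k]
    rr=cv2.minAreaRect(Y[:,:2].astype(np.float32))
    e=np.linalg.eigh(np.cov(Y[:,:2].T))[1][:,1]
    print(nm,len(X),'c',c,rad,'z',np.median(X[:,2]),'bar',len(Y),Y.mean(0),rr,'ang',np.arctan2(e[1],e[0]))
for nm,u,v in [('stray',425,300),('dish',319,226),('bowl',161,237)]:
    print(nm,np.round(W[v,u]))
E
python3 m.py
```

```text
L 967 c (647.9434204101562, 149.02500915527344) 68.64852905273438 fit [647.14588632 149.24150854] z 85.43272227832085
[np.int64(16), np.int64(15), np.int64(14), np.int64(15), np.int64(15), np.int64(17), np.int64(14), np.int64(17), np.int64(15), np.int64(15), np.int64(15), np.int64(15), np.int64(17), np.int64(16), np.int64(14), np.int64(16), np.int64(15), np.int64(15), np.int64(20), np.int64(13), np.int64(17), np.int64(14), np.int64(15), np.int64(15), np.int64(15), np.int64(17), np.int64(13), np.int64(11), np.int64(0), np.int64(0), np.int64(0), np.int64(0), np.int64(8), np.int64(19), np.int64(15), np.int64(16), np.int64(14), np.int64(15), np.int64(17), np.int64(17), np.int64(15), np.int64(16), np.int64(16), np.int64(16), np.int64(14), np.int64(19), np.int64(15), np.int64(16), np.int64(17), np.int64(16), np.int64(15), np.int64(15), np.int64(19), np.int64(13), np.int64(17), np.int64(14), np.int64(15), np.int64(15), np.int64(13), np.int64(17), np.int64(13), np.int64(20), np.int64(15), np.int64(9), np.int64(0), np.int64(0), np.int64(0), np.int64(0), np.int64(5), np.int64(16), np.int64(15)
[... 1020 characters left out ...]
p.int64(12), np.int64(12), np.int64(12), np.int64(6), np.int64(0), np.int64(0), np.int64(0), np.int64(0)]
lidL 2174 c (468.9084167480469, 259.47607421875) 65.85488891601562 z 30.60966621852242 bar 250 [468.39096032 257.90651227  63.41018636] ((469.0989990234375, 259.0101318359375), (70.08773803710938, 14.948235511779785), 10.27852725982666) ang -2.961320052872012
lidS 1283 c (448.5283508300781, 9.660395622253418) 51.764503479003906 z 30.575958906835467 bar 218 [447.96024161   9.64898318  64.13342773] ((448.31207275390625, 9.658944129943848), (13.789582252502441, 69.89391326904297), 78.14490509033203) ang 2.9336679417856835
stray [ 428. -216.   60.]
dish [603.   6.   8.]
bowl [582. 365.   6.]
```

Request:
jog_arm(plan=[{"jaw":1,"xyz":[0,-40,0],"angular":[0,0,-0.15]}])

```text
t: 0.15
tool_pos: [138.1, -440.5, 229.8]
ee_rot: [-3.06, -0.707, 0.0]
wrist_force: [-0.3, 0.4, 0.5]
finger_gap: 85.5
grasp_force: 0.0
```

```bash
cat > plan.py <<'E'
import sys,json
from h import *
from scipy.spatial.transform import Rotation as R
def plan(target,yaw,n,jaw=1,start=None):
    s=bot.state(); p=np.array(s['tool_pos']); Rm=R.from_rotvec(s['ee_rot']).as_matrix()
    y0=np.arctan2(Rm[1,0],Rm[0,0]); dy=yaw-y0
    print('now',np.round(p,1),'yaw',round(y0,3),'tilt',np.round(Rm[:2,2],4),'j',np.round(s['joints'],2),'F',np.round(s['wrist_force'],1),'gap',round(s['finger_gap'],1),'t',round(s['t'],2))
    y=y0; rows=[]
    for i in range(n):
        d=(np.array(target)-p)/(n-i); c,sn=np.cos(y),np.sin(y)
        t=np.round([c*d[0]+sn*d[1], sn*d[0]-c*d[1], -d[2]],0 if i<n-1 else 1)
        a=round(-(yaw-y)/(n-i),3)
        p=p+np.array([c*t[0]+sn*t[1], sn*t[0]-c*t[1], -t[2]]); y-=a
        rows.append({"jaw":jaw,"xyz":t.tolist(),"angular":[0,0,a]})
    for k in range(0,n,5): print(json.dumps(rows[k:k+5]))
a=sys.argv
if __name__=='__main__': plan([float(v) for v in a[1:4]],float(a[4]),int(a[5]),float(a[6]) if len(a)>6 else 1)
E
python3 plan.py 468.9 259.5 150 3.3216 20
```

```text
now [ 138.1 -440.5  229.8] yaw 0.454 tilt [-0.0004  0.0014] j [-1.27  0.14 -0.13  1.3   0.    1.42] F [-0.3  0.4  0.5] gap 85.5 t 0.15
[{"jaw": 1, "xyz": [30.0, -24.0, 4.0], "angular": [0, 0, -0.143]}, {"jaw": 1, "xyz": [33.0, -20.0, 4.0], "angular": [0, 0, -0.143]}, {"jaw": 1, "xyz": [36.0, -15.0, 4.0], "angular": [0, 0, -0.143]}, {"jaw": 1, "xyz": [38.0, -9.0, 4.0], "angular": [0, 0, -0.143]}, {"jaw": 1, "xyz": [38.0, -4.0, 4.0], "angular": [0, 0, -0.143]}]
[{"jaw": 1, "xyz": [39.0, 2.0, 4.0], "angular": [0, 0, -0.144]}, {"jaw": 1, "xyz": [38.0, 7.0, 4.0], "angular": [0, 0, -0.143]}, {"jaw": 1, "xyz": [37.0, 12.0, 4.0], "angular": [0, 0, -0.144]}, {"jaw": 1, "xyz": [34.0, 18.0, 4.0], "angular": [0, 0, -0.143]}, {"jaw": 1, "xyz": [32.0, 22.0, 4.0], "angular": [0, 0, -0.144]}]
[{"jaw": 1, "xyz": [28.0, 27.0, 4.0], "angular": [0, 0, -0.143]}, {"jaw": 1, "xyz": [24.0, 30.0, 4.0], "angular": [0, 0, -0.144]}, {"jaw": 1, "xyz": [19.0, 33.0, 4.0], "angular": [0, 0, -0.143]}, {"jaw": 1, "xyz": [15.0, 36.0, 4.0], "angular": [0, 0, -0.144]}, {"jaw": 1, "xyz": [9.0, 38.0, 4.0], "angular": [0, 0, -0.143]}]
[{"jaw": 1, "xyz": [4.0, 39.0, 4.0], "angular": [0, 0, -0.144]}, {"jaw": 1, "xyz": [-2.0, 39.0, 4.0], "angular": [0, 0, -0.143]}, {"jaw": 1, "xyz": [-7.0, 38.0, 4.0], "angular": [0, 0, -0.144]}, {"jaw": 1, "xyz": [-13.0, 36.0, 4.0], "angular": [0, 0, -0.143]}, {"jaw": 1, "xyz": [-17.6, 34.2, 3.8], "angular": [0, 0, -0.144]}]
```

Request:
jog_arm(plan=[{"jaw":1,"xyz":[30,-24,4],"angular":[0,0,-0.143]},{"jaw":1,"xyz":[33,-20,4],"angular":[0,0,-0.143]},{"jaw":1,"xyz":[36,-15,4],"angular":[0,0,-0.143]},{"jaw":1,"xyz":[38,-9,4],"angular":[0,0,-0.143]},{"jaw":1,"xyz":[38,-4,4],"angular":[0,0,-0.143]}])

```text
t: 0.65
tool_pos: [220.1, -262.6, 210.9]
ee_rot: [-2.615, -1.74, -0.0]
wrist_force: [2.5, -0.0, 0.0]
finger_gap: 85.4
grasp_force: 0.0
```

Request:
jog_arm(plan=[{"jaw":1,"xyz":[39,2,4],"angular":[0,0,-0.144]},{"jaw":1,"xyz":[38,7,4],"angular":[0,0,-0.143]},{"jaw":1,"xyz":[37,12,4],"angular":[0,0,-0.144]},{"jaw":1,"xyz":[34,18,4],"angular":[0,0,-0.143]},{"jaw":1,"xyz":[32,22,4],"angular":[0,0,-0.144]}])

```text
t: 1.15
tool_pos: [303.2, -87.3, 191.1]
ee_rot: [1.837, 2.548, 0.0]
wrist_force: [1.0, -0.1, -0.7]
finger_gap: 85.5
grasp_force: 0.0
```

Request:
jog_arm(plan=[{"jaw":1,"xyz":[28,27,4],"angular":[0,0,-0.143]},{"jaw":1,"xyz":[24,30,4],"angular":[0,0,-0.144]},{"jaw":1,"xyz":[19,33,4],"angular":[0,0,-0.143]},{"jaw":1,"xyz":[15,36,4],"angular":[0,0,-0.144]},{"jaw":1,"xyz":[9,38,4],"angular":[0,0,-0.143]}])

```text
t: 1.65
tool_pos: [385.9, 87.7, 170.9]
ee_rot: [-0.825, -3.031, 0.0]
wrist_force: [-0.0, -1.5, 0.9]
finger_gap: 85.4
grasp_force: 0.0
```

```bash
python3 plan.py 468.9 259.5 150 3.3216 5
```

```text
now [385.9  87.7 170.9] yaw 2.61 tilt [-0.0003 -0.0001] j [ 0.22  0.02 -0.41  1.14 -0.    0.75] F [-0.  -1.5  0.9] gap 85.4 t 1.65
[{"jaw": 1, "xyz": [3.0, 38.0, 4.0], "angular": [0, 0, -0.142]}, {"jaw": 1, "xyz": [-2.0, 38.0, 4.0], "angular": [0, 0, -0.142]}, {"jaw": 1, "xyz": [-8.0, 37.0, 4.0], "angular": [0, 0, -0.142]}, {"jaw": 1, "xyz": [-13.0, 36.0, 4.0], "angular": [0, 0, -0.143]}, {"jaw": 1, "xyz": [-17.9, 34.2, 4.9], "angular": [0, 0, -0.142]}]
```

Request:
jog_arm(plan=[{"jaw":1,"xyz":[3,38,4],"angular":[0,0,-0.142]},{"jaw":1,"xyz":[-2,38,4],"angular":[0,0,-0.142]},{"jaw":0.6,"xyz":[-8,37,4],"angular":[0,0,-0.142]},{"jaw":0.6,"xyz":[-13,36,4],"angular":[0,0,-0.143]},{"jaw":0.6,"xyz":[-17.9,34.2,5],"angular":[0,0,-0.142]}])

```text
t: 2.15
tool_pos: [470.2, 258.7, 149.8]
ee_rot: [0.281, -3.128, 0.0]
wrist_force: [0.2, 0.6, 0.8]
finger_gap: 51.2
grasp_force: 0.0
```

Request:
jog_arm(plan=[{"jaw":0.6,"xyz":[0,0,25],"angular":[0,0,0]},{"jaw":0.6,"xyz":[0,0,15],"angular":[0,0,0]},{"jaw":0.6,"xyz":[0,0,0],"angular":[0,0,0]}])

```text
t: 2.45
tool_pos: [468.5, 256.7, 108.0]
ee_rot: [0.272, -3.126, 0.003]
wrist_force: [-0.5, 0.0, 0.7]
finger_gap: 51.3
grasp_force: 0.0
```

```bash
python3 plan.py 468.9 259.5 36 3.3216 4 0.6; python3 - <<'E'
from h import *
p,W=cap('wrist'); save('w1.png',p); np.save('w1.npy',W)
E
```

```text
now [468.5 256.7 108. ] yaw -2.968 tilt [-0.0038 -0.002 ] j [ 0.5   0.34 -0.18  1.05  0.    0.33] F [-0.5  0.   0.7] gap 51.3 t 2.45
[{"jaw": 0.6, "xyz": [-0.0, 1.0, 18.0], "angular": [0, 0, -1.572]}, {"jaw": 0.6, "xyz": [-1.0, -0.0, 18.0], "angular": [0, 0, -1.573]}, {"jaw": 0.6, "xyz": [0.0, -0.0, 18.0], "angular": [0, 0, -1.572]}, {"jaw": 0.6, "xyz": [0.7, 0.9, 18.0], "angular": [0, 0, -1.573]}]
```

View pics/w1.png

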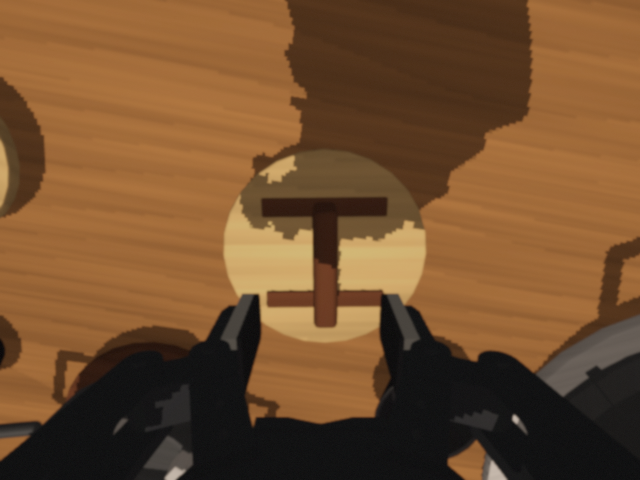

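The wrist view shows the bar upright between the fingers at (325,265) and well aligned. I refine its position from the depth data.

```bash
python3 - <<'E'
from h import *
W=np.load('w1.npy'); m=np.zeros((480,640),bool); m[185:335,255:395]=True
k=m&(W[...,2]>55)&(W[...,2]<70); Y=W[k][:,:2].astype(np.float32); print(k.sum(),W[k].mean(0),cv2.minAreaRect(Y))
print(W[207,285],W[299,285],W[260,300])
print(bot.state()['tool_pos'])
E
```

```text
2879 [466.81285024 259.05557838  63.34255301] ((469.5059509277344, 259.5397033691406), (70.19685363769531, 13.90288257598877), 10.077432632446289)
[443.39447696 230.52466909  31.79719005] [505.58119682 239.58774247  31.21143768] [476.41117882 245.11425751  31.13081841]
[469.15910923 256.8891259  109.49878086]
```

Request:
jog_arm(plan=[{"jaw":0.6,"xyz":[-0.5,2.5,30],"angular":[0,0,0]},{"jaw":0.6,"xyz":[0,0,28],"angular":[0,0,0]},{"jaw":0.5,"xyz":[0,0,15],"angular":[0,0,0]},{"jaw":0,"xyz":[0,0,0],"angular":[0,0,0]},{"jaw":0,"xyz":[0,0,0],"angular":[0,0,0]}])

```text
t: 3.0
tool_pos: [470.6, 259.9, 38.6]
ee_rot: [-0.271, 3.129, 0.001]
wrist_force: [0.6, -0.4, -0.3]
finger_gap: 14.2
grasp_force: 0.0
```

Request:
jog_arm(plan=[{"jaw":0,"xyz":[0,0,0],"angular":[0,0,0]},{"jaw":0,"xyz":[0,0,0],"angular":[0,0,0]},{"jaw":0,"xyz":[0,0,0],"angular":[0,0,0]}])

```text
t: 3.3
tool_pos: [470.9, 260.2, 38.7]
ee_rot: [-0.271, 3.128, 0.001]
wrist_force: [-1.2, -1.1, 7.5]
finger_gap: 12.9
grasp_force: 59.9
```

Request:
jog_arm(plan=[{"jaw":0,"xyz":[0,0,-15],"angular":[0,0,0]},{"jaw":0,"xyz":[0,0,-30],"angular":[0,0,0]},{"jaw":0,"xyz":[0,0,-35],"angular":[0,0,0]},{"jaw":0,"xyz":[0,0,-30],"angular":[0,0,0]},{"jaw":0,"xyz":[0,0,0],"angular":[0,0,0]}])

```text
t: 3.8
tool_pos: [472.0, 260.9, 151.9]
ee_rot: [-0.271, 3.124, 0.004]
wrist_force: [1.0, 0.1, -3.3]
finger_gap: 13.1
grasp_force: 58.9
```

```bash
sed -i 's/dy=yaw-y0/y0=y0%(2*np.pi) if yaw>1.5 else y0/' plan.py; python3 plan.py 649 148.3 145 2.627 9 0
```

```text
now [472.  260.9 151.9] yaw 3.315 tilt [0.0059 0.0033] j [ 0.5   0.31 -0.1   1.15  0.    0.33] F [ 1.   0.1 -3.3] gap 13.1 t 3.8
[{"jaw": 0.0, "xyz": [-17.0, -16.0, 1.0], "angular": [0, 0, 0.076]}, {"jaw": 0.0, "xyz": [-18.0, -14.0, 1.0], "angular": [0, 0, 0.076]}, {"jaw": 0.0, "xyz": [-19.0, -13.0, 1.0], "angular": [0, 0, 0.077]}, {"jaw": 0.0, "xyz": [-20.0, -11.0, 1.0], "angular": [0, 0, 0.076]}, {"jaw": 0.0, "xyz": [-21.0, -10.0, 1.0], "angular": [0, 0, 0.077]}]
[{"jaw": 0.0, "xyz": [-22.0, -8.0, 0.0], "angular": [0, 0, 0.076]}, {"jaw": 0.0, "xyz": [-23.0, -6.0, 1.0], "angular": [0, 0, 0.077]}, {"jaw": 0.0, "xyz": [-23.0, -5.0, 0.0], "angular": [0, 0, 0.076]}, {"jaw": 0.0, "xyz": [-23.6, -3.1, 0.9], "angular": [0, 0, 0.077]}]
```

Request:
jog_arm(plan=[{"jaw":0,"xyz":[-17,-16,1],"angular":[0,0,0.076]},{"jaw":0,"xyz":[-18,-14,1],"angular":[0,0,0.076]},{"jaw":0,"xyz":[-19,-13,1],"angular":[0,0,0.077]},{"jaw":0,"xyz":[-20,-11,1],"angular":[0,0,0.076]},{"jaw":0,"xyz":[-21,-10,1],"angular":[0,0,0.077]}])

```text
t: 4.3
tool_pos: [567.5, 196.8, 141.9]
ee_rot: [-0.332, -3.124, 0.0]
wrist_force: [0.0, 0.8, -2.9]
finger_gap: 12.9
grasp_force: 58.9
```

Request:
jog_arm(plan=[{"jaw":0,"xyz":[-22,-8,0],"angular":[0,0,0.076]},{"jaw":0,"xyz":[-23,-6,1],"angular":[0,0,0.077]},{"jaw":0,"xyz":[-23,-5,0],"angular":[0,0,0.076]},{"jaw":0,"xyz":[-23.6,-3.1,1],"angular":[0,0,0.077]},{"jaw":0,"xyz":[0,0,0],"angular":[0,0,0]}])

```text
t: 4.8
tool_pos: [648.5, 145.4, 139.2]
ee_rot: [-0.807, -3.036, 0.001]
wrist_force: [-0.9, 0.7, -3.1]
finger_gap: 13.2
grasp_force: 58.9
```

Request:
jog_arm(plan=[{"jaw":0,"xyz":[0,0,0],"angular":[0,0,0]},{"jaw":0,"xyz":[0,0,0],"angular":[0,0,0]}])

```text
t: 5.0
tool_pos: [646.4, 147.5, 140.1]
ee_rot: [-0.798, -3.038, 0.0]
wrist_force: [0.2, 1.0, -2.8]
finger_gap: 13.2
grasp_force: 58.9
```

```bash
python3 plan.py 649 148.3 125 2.627 2 0; python3 - <<'E'
from h import *
p,W=cap('top'); c=p[140:260,180:330]; save('t2.png',cv2.resize(c,None,fx=5,fy=5,interpolation=cv2.INTER_CUBIC)[:600,:750])
b=np.zeros((480,640),bool); b[150:250,190:310]=1
m=b&(p[...,0]>130)&(p[...,1]>110)&(p[...,2]<150)&(p[...,0]-p[...,2].astype(int)>50)&(W[...,2]>105)&(W[...,2]<160)
X=W[m]; print(len(X),np.nanmedian(X[:,2]) if len(X) else 0, cv2.minEnclosingCircle(X[:,:2].astype(np.float32)))
E
```

```text
now [646.4 147.5 140.1] yaw 2.628 tilt [-0.0006 -0.    ] j [0.22 0.58 0.28 1.27 0.   0.74] F [ 0.2  1.  -2.8] gap 13.2 t 5.0
[{"jaw": 0.0, "xyz": [-1.0, 1.0, 8.0], "angular": [0, 0, 0.0]}, {"jaw": 0.0, "xyz": [-0.9, 0.9, 7.1], "angular": [0, 0, 0.001]}]
8 130.86921468708215 ((663.445068359375, 86.28498840332031), 10.0684814453125)
```

View pics/t2.png

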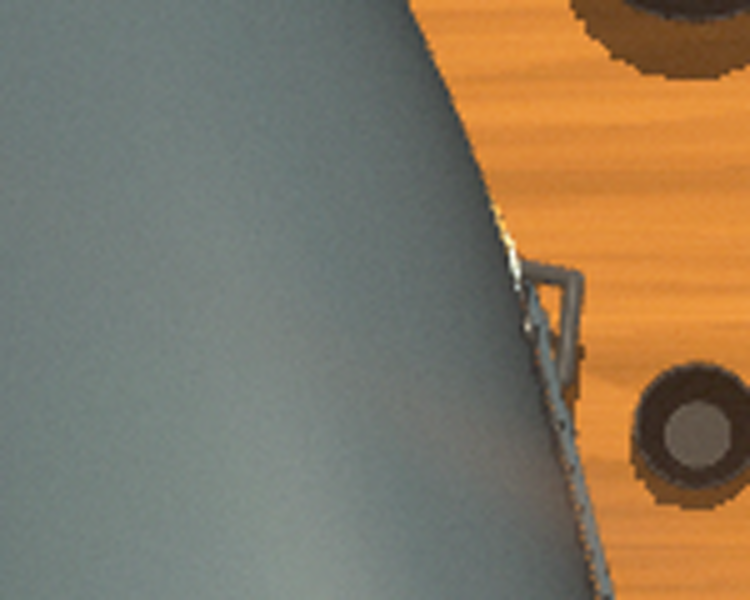

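The top view is blocked by the arm here; it shows only a pot handle at about (550,300) in the crop. I go on by feel.

Request:
jog_arm(plan=[{"jaw":0,"xyz":[-2,2,8],"angular":[0,0,0]},{"jaw":0,"xyz":[0,0,6],"angular":[0,0,0]},{"jaw":0,"xyz":[0,0,0],"angular":[0,0,0]}])

```text
t: 5.35
tool_pos: [648.9, 148.1, 124.9]
ee_rot: [-0.799, -3.037, 0.001]
wrist_force: [-0.2, 0.3, -2.2]
finger_gap: 13.1
grasp_force: 58.9
```

Request:
jog_arm(plan=[{"jaw":0,"xyz":[0,0,4],"angular":[0,0,0]},{"jaw":0,"xyz":[0,0,4],"angular":[0,0,0]},{"jaw":0,"xyz":[0,0,0],"angular":[0,0,0]}])

```text
t: 5.65
tool_pos: [649.4, 147.9, 117.6]
ee_rot: [-0.799, -3.037, 0.001]
wrist_force: [-1.3, 0.4, -2.2]
finger_gap: 12.8
grasp_force: 58.9
```

Request:
jog_arm(plan=[{"jaw":0,"xyz":[0,0,3],"angular":[0,0,0]},{"jaw":0,"xyz":[0,0,2],"angular":[0,0,0]},{"jaw":0,"xyz":[0,0,0],"angular":[0,0,0]}])

```text
t: 5.95
tool_pos: [649.6, 147.9, 113.0]
ee_rot: [-0.8, -3.038, 0.0]
wrist_force: [0.4, 0.0, -2.5]
finger_gap: 12.7
grasp_force: 58.9
```

Request:
jog_arm(plan=[{"jaw":0,"xyz":[0,0,3],"angular":[0,0,0]},{"jaw":0,"xyz":[0,0,0],"angular":[0,0,0]}])

```text
t: 6.15
tool_pos: [649.6, 147.9, 109.9]
ee_rot: [-0.8, -3.038, 0.0]
wrist_force: [0.1, -0.2, -4.2]
finger_gap: 12.8
grasp_force: 58.9
```

Request:
jog_arm(plan=[{"jaw":0,"xyz":[0,0,3],"angular":[0,0,0]},{"jaw":0,"xyz":[0,0,2],"angular":[0,0,0]},{"jaw":0,"xyz":[0,0,0],"angular":[0,0,0]}])

```text
t: 6.45
tool_pos: [649.5, 147.9, 104.9]
ee_rot: [-0.8, -3.038, 0.0]
wrist_force: [0.1, 0.3, -2.5]
finger_gap: 12.9
grasp_force: 58.9
```

Request:
jog_arm(plan=[{"jaw":0,"xyz":[0,0,1.5],"angular":[0,0,0]},{"jaw":0,"xyz":[0,0,0],"angular":[0,0,0]}])

```text
t: 6.65
tool_pos: [649.8, 148.0, 103.8]
ee_rot: [0.8, 3.038, 0.0]
wrist_force: [-0.4, -0.4, -2.3]
finger_gap: 12.9
grasp_force: 59.0
```

Request:
jog_arm(plan=[{"jaw":0,"xyz":[0,0,1],"angular":[0,0,0]},{"jaw":0,"xyz":[0,0,0.5],"angular":[0,0,0]},{"jaw":0,"xyz":[0,0,0],"angular":[0,0,0]}])

```text
t: 6.95
tool_pos: [649.8, 148.0, 103.7]
ee_rot: [0.799, 3.037, 0.001]
wrist_force: [-6.3, -1.3, 13.6]
finger_gap: 13.0
grasp_force: 61.2
```

Contact is at the predicted home height, so the large lid is seated. I release and go to the small lid.

Request:
jog_arm(plan=[{"jaw":0.5,"xyz":[0,0,-1],"angular":[0,0,0]},{"jaw":0.5,"xyz":[0,0,0],"angular":[0,0,0]},{"jaw":0.5,"xyz":[0,0,0],"angular":[0,0,0]},{"jaw":0.5,"xyz":[0,0,-20],"angular":[0,0,0]},{"jaw":0.5,"xyz":[0,0,-35],"angular":[0,0,0]}])

```text
t: 7.45
tool_pos: [648.3, 147.7, 156.5]
ee_rot: [-0.799, -3.034, 0.003]
wrist_force: [0.3, -0.3, -0.3]
finger_gap: 42.4
grasp_force: 0.0
```

Request:
jog_arm(plan=[{"jaw":0.5,"xyz":[0,0,-5],"angular":[0,0,0]}])

```text
t: 7.55
tool_pos: [651.2, 148.3, 167.2]
ee_rot: [0.799, 3.034, 0.004]
wrist_force: [1.4, 1.0, -0.1]
finger_gap: 42.6
grasp_force: 0.0
```

```bash
python3 plan.py 448.5 12 110 2.934 8 0.5
```

```text
now [651.2 148.3 167.2] yaw 2.627 tilt [0.0049 0.0011] j [0.22 0.58 0.35 1.33 0.   0.74] F [ 1.4  1.  -0.1] gap 42.6 t 7.55
[{"jaw": 0.5, "xyz": [14.0, -27.0, 7.0], "angular": [0, 0, -0.038]}, {"jaw": 0.5, "xyz": [15.0, -27.0, 7.0], "angular": [0, 0, -0.038]}, {"jaw": 0.5, "xyz": [16.0, -26.0, 7.0], "angular": [0, 0, -0.039]}, {"jaw": 0.5, "xyz": [17.0, -26.0, 7.0], "angular": [0, 0, -0.038]}, {"jaw": 0.5, "xyz": [17.0, -25.0, 7.0], "angular": [0, 0, -0.039]}]
[{"jaw": 0.5, "xyz": [18.0, -24.0, 7.0], "angular": [0, 0, -0.038]}, {"jaw": 0.5, "xyz": [20.0, -23.0, 8.0], "angular": [0, 0, -0.039]}, {"jaw": 0.5, "xyz": [20.1, -23.2, 7.2], "angular": [0, 0, -0.038]}]
```

Request:
jog_arm(plan=[{"jaw":0.5,"xyz":[14,-27,7],"angular":[0,0,-0.038]},{"jaw":0.5,"xyz":[15,-27,7],"angular":[0,0,-0.038]},{"jaw":0.5,"xyz":[16,-26,7],"angular":[0,0,-0.039]},{"jaw":0.5,"xyz":[17,-26,7],"angular":[0,0,-0.038]},{"jaw":0.5,"xyz":[17,-25,7],"angular":[0,0,-0.039]}])

```text
t: 8.05
tool_pos: [521.2, 62.2, 127.8]
ee_rot: [0.502, 3.101, 0.0]
wrist_force: [0.7, -0.8, -0.6]
finger_gap: 42.7
grasp_force: 0.0
```

Request:
jog_arm(plan=[{"jaw":0.5,"xyz":[18,-24,7],"angular":[0,0,-0.038]},{"jaw":0.5,"xyz":[20,-23,8],"angular":[0,0,-0.039]},{"jaw":0.5,"xyz":[20,-23,7],"angular":[0,0,-0.038]},{"jaw":0.5,"xyz":[0,0,0],"angular":[0,0,0]},{"jaw":0.5,"xyz":[0,0,0],"angular":[0,0,0]}])

```text
t: 8.55
tool_pos: [447.0, 11.7, 106.4]
ee_rot: [0.327, 3.124, 0.0]
wrist_force: [0.3, 0.4, 0.3]
finger_gap: 43.0
grasp_force: 0.0
```

```bash
python3 - <<'E'
from h import *
p,W=cap('wrist'); k=(W[...,2]>55)&(W[...,2]<70)&(np.hypot(W[...,0]-448.5,W[...,1]-9.7)<40)
Y=W[k][:,:2].astype(np.float32); print(k.sum(),cv2.minAreaRect(Y))
p,W=cap('top'); save('t3.png',p)
E
python3 plan.py 448.6 9.7 38 2.934 3 0.5
```

```text
2901 ((449.072509765625, 9.818572998046875), (13.66574478149414, 69.50323486328125), 78.4542007446289)
now [448.   12.1 106.5] yaw 2.934 tilt [0.001  0.0001] j [ 0.03  0.17 -0.41  0.99  0.    0.24] F [ 0.6 -0.4  0. ] gap 42.6 t 8.65
[{"jaw": 0.5, "xyz": [-0.0, -1.0, 23.0], "angular": [0, 0, -0.0]}, {"jaw": 0.5, "xyz": [-1.0, -1.0, 23.0], "angular": [0, 0, -0.0]}, {"jaw": 0.5, "xyz": [-0.1, -0.2, 22.5], "angular": [0, 0, -0.0]}]
```

View pics/t3.png

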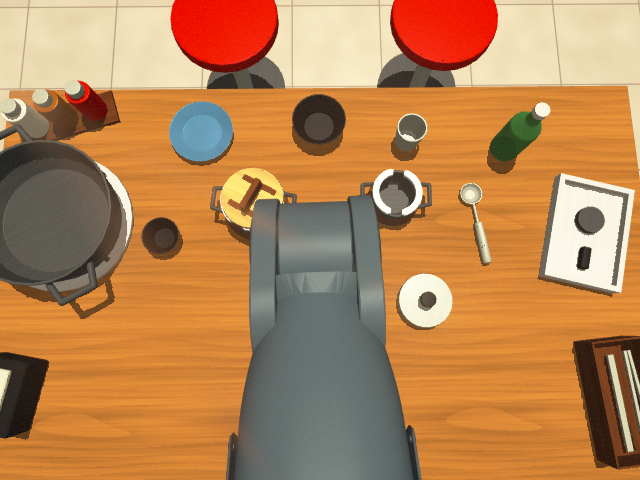

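The top view shows the large lid seated level on its pot at (253,198), with everything else undisturbed. I grasp the small lid.

Request:
jog_arm(plan=[{"jaw":0.5,"xyz":[-0.8,-2.3,25],"angular":[0,0,0]},{"jaw":0.5,"xyz":[0,0,28],"angular":[0,0,0]},{"jaw":0.4,"xyz":[0,0,16],"angular":[0,0,0]},{"jaw":0,"xyz":[0,0,0],"angular":[0,0,0]},{"jaw":0,"xyz":[0,0,0],"angular":[0,0,0]}])

```text
t: 9.15
tool_pos: [448.0, 9.8, 37.7]
ee_rot: [-0.325, -3.125, -0.0]
wrist_force: [-0.3, 0.0, -1.2]
finger_gap: 12.7
grasp_force: 61.1
```

Request:
jog_arm(plan=[{"jaw":0,"xyz":[0,0,0],"angular":[0,0,0]},{"jaw":0,"xyz":[0,0,0],"angular":[0,0,0]},{"jaw":0,"xyz":[0,0,0],"angular":[0,0,0]}])

```text
t: 9.45
tool_pos: [447.9, 9.5, 37.9]
ee_rot: [0.326, 3.124, 0.0]
wrist_force: [-0.6, 0.0, -1.4]
finger_gap: 12.7
grasp_force: 61.1
```

Request:
jog_arm(plan=[{"jaw":0,"xyz":[0,0,0],"angular":[0,0,0]}])

```text
t: 9.55
tool_pos: [447.6, 9.4, 37.6]
ee_rot: [0.326, 3.124, 0.0]
wrist_force: [-0.1, -0.9, -1.9]
finger_gap: 13.1
grasp_force: 61.1
```

Request:
jog_arm(plan=[{"jaw":0,"xyz":[0,0,-15],"angular":[0,0,0]},{"jaw":0,"xyz":[0,0,-30],"angular":[0,0,0]},{"jaw":0,"xyz":[0,0,-30],"angular":[0,0,0]},{"jaw":0,"xyz":[0,0,-20],"angular":[0,0,0]},{"jaw":0,"xyz":[0,0,0],"angular":[0,0,0]}])

```text
t: 10.05
tool_pos: [449.0, 9.5, 134.8]
ee_rot: [0.325, 3.12, 0.001]
wrist_force: [0.9, 0.3, -2.0]
finger_gap: 13.1
grasp_force: 61.3
```

```bash
python3 plan.py 661.9 -163.6 128 3.03 9 0
```

```text
now [449.    9.5 134.8] yaw 2.934 tilt [0.0044 0.0001] j [ 0.02  0.15 -0.36  1.06  0.    0.23] F [ 0.9  0.3 -2. ] gap 13.1 t 10.05
[{"jaw": 0.0, "xyz": [-27.0, -14.0, 1.0], "angular": [0, 0, -0.011]}, {"jaw": 0.0, "xyz": [-27.0, -14.0, 1.0], "angular": [0, 0, -0.011]}, {"jaw": 0.0, "xyz": [-27.0, -15.0, 1.0], "angular": [0, 0, -0.011]}, {"jaw": 0.0, "xyz": [-27.0, -15.0, 1.0], "angular": [0, 0, -0.011]}, {"jaw": 0.0, "xyz": [-26.0, -15.0, 1.0], "angular": [0, 0, -0.01]}]
[{"jaw": 0.0, "xyz": [-26.0, -15.0, 0.0], "angular": [0, 0, -0.011]}, {"jaw": 0.0, "xyz": [-26.0, -16.0, 1.0], "angular": [0, 0, -0.01]}, {"jaw": 0.0, "xyz": [-26.0, -16.0, 0.0], "angular": [0, 0, -0.011]}, {"jaw": 0.0, "xyz": [-26.3, -15.8, 0.8], "angular": [0, 0, -0.01]}]
```

Request:
jog_arm(plan=[{"jaw":0,"xyz":[-27,-14,0],"angular":[0,0,-0.011]},{"jaw":0,"xyz":[-27,-14,0],"angular":[0,0,-0.011]},{"jaw":0,"xyz":[-27,-15,0],"angular":[0,0,-0.011]},{"jaw":0,"xyz":[-27,-15,0],"angular":[0,0,-0.011]},{"jaw":0,"xyz":[-26,-15,0],"angular":[0,0,-0.01]}])

```text
t: 10.55
tool_pos: [566.0, -88.0, 130.9]
ee_rot: [-0.241, -3.131, -0.0]
wrist_force: [0.2, 0.1, -0.7]
finger_gap: 12.7
grasp_force: 61.2
```

Request:
jog_arm(plan=[{"jaw":0,"xyz":[-26,-15,0],"angular":[0,0,-0.011]},{"jaw":0,"xyz":[-26,-16,0],"angular":[0,0,-0.01]},{"jaw":0,"xyz":[-26,-16,0],"angular":[0,0,-0.011]},{"jaw":0,"xyz":[-26.3,-15.8,0],"angular":[0,0,-0.01]},{"jaw":0,"xyz":[0,0,0],"angular":[0,0,0]}])

```text
t: 11.05
tool_pos: [661.7, -165.6, 129.7]
ee_rot: [-0.177, -3.135, 0.0]
wrist_force: [-0.4, -0.6, -1.5]
finger_gap: 13.2
grasp_force: 61.2
```

Request:
jog_arm(plan=[{"jaw":0,"xyz":[0,0,0],"angular":[0,0,0]},{"jaw":0,"xyz":[0,0,0],"angular":[0,0,0]},{"jaw":0,"xyz":[0,0,0],"angular":[0,0,0]}])

```text
t: 11.35
tool_pos: [659.8, -163.0, 132.3]
ee_rot: [-0.175, -3.136, -0.0]
wrist_force: [0.2, -0.2, -2.0]
finger_gap: 13.2
grasp_force: 61.2
```

```bash
python3 plan.py 661.9 -163.6 110 3.03 1 0
```

```text
now [ 659.8 -163.   132.3] yaw 3.03 tilt [-0.0003  0.0001] j [-0.24  0.63  0.33  1.28  0.   -0.13] F [ 0.2 -0.2 -2. ] gap 13.2 t 11.35
[{"jaw": 0.0, "xyz": [-2.1, -0.4, 22.3], "angular": [0, 0, 0.0]}]
```

Request:
jog_arm(plan=[{"jaw":0,"xyz":[-2,-0.5,10],"angular":[0,0,0]},{"jaw":0,"xyz":[0,0,7],"angular":[0,0,0]},{"jaw":0,"xyz":[0,0,0],"angular":[0,0,0]}])

```text
t: 11.65
tool_pos: [661.4, -164.0, 113.7]
ee_rot: [-0.175, -3.134, -0.001]
wrist_force: [0.3, 0.2, -2.2]
finger_gap: 13.0
grasp_force: 61.1
```

Request:
jog_arm(plan=[{"jaw":0,"xyz":[0,0,4],"angular":[0,0,0]},{"jaw":0,"xyz":[0,0,4],"angular":[0,0,0]},{"jaw":0,"xyz":[0,0,0],"angular":[0,0,0]}])

```text
t: 11.95
tool_pos: [662.0, -164.2, 106.7]
ee_rot: [-0.175, -3.136, -0.0]
wrist_force: [-0.1, 0.1, -1.2]
finger_gap: 13.0
grasp_force: 61.2
```

Request:
jog_arm(plan=[{"jaw":0,"xyz":[0,0,3],"angular":[0,0,0]},{"jaw":0,"xyz":[0,0,2],"angular":[0,0,0]},{"jaw":0,"xyz":[0,0,0],"angular":[0,0,0]}])

```text
t: 12.25
tool_pos: [662.1, -164.3, 102.0]
ee_rot: [-0.175, -3.136, -0.0]
wrist_force: [0.9, -0.6, -2.0]
finger_gap: 12.9
grasp_force: 61.2
```

Request:
jog_arm(plan=[{"jaw":0,"xyz":[0,0,2],"angular":[0,0,0]},{"jaw":0,"xyz":[0,0,0],"angular":[0,0,0]}])

```text
t: 12.45
tool_pos: [662.2, -164.3, 100.1]
ee_rot: [-0.176, -3.136, -0.0]
wrist_force: [0.3, 0.0, -1.6]
finger_gap: 13.0
grasp_force: 61.2
```

The tabs are below the collar top and there is no resistance.

Request:
jog_arm(plan=[{"jaw":0,"xyz":[0,0,3],"angular":[0,0,0]},{"jaw":0,"xyz":[0,0,3],"angular":[0,0,0]},{"jaw":0,"xyz":[0,0,0],"angular":[0,0,0]}])

```text
t: 12.75
tool_pos: [662.0, -164.2, 93.7]
ee_rot: [-0.175, -3.136, -0.0]
wrist_force: [-0.6, -0.2, -1.9]
finger_gap: 13.3
grasp_force: 61.2
```

Request:
jog_arm(plan=[{"jaw":0,"xyz":[0,0,1.5],"angular":[0,0,0]},{"jaw":0,"xyz":[0,0,1],"angular":[0,0,0]},{"jaw":0,"xyz":[0,0,0],"angular":[0,0,0]}])

```text
t: 13.05
tool_pos: [662.4, -164.3, 91.9]
ee_rot: [0.175, 3.136, -0.0]
wrist_force: [-0.2, -0.9, -1.5]
finger_gap: 13.0
grasp_force: 61.3
```

Request:
jog_arm(plan=[{"jaw":0,"xyz":[0,0,1],"angular":[0,0,0]},{"jaw":0,"xyz":[0,0,0.5],"angular":[0,0,0]},{"jaw":0,"xyz":[0,0,0],"angular":[0,0,0]}])

```text
t: 13.35
tool_pos: [662.4, -164.3, 91.8]
ee_rot: [0.175, 3.135, -0.0]
wrist_force: [-7.2, 2.2, 15.6]
finger_gap: 12.9
grasp_force: 63.8
```

The small lid is home, with firm contact. I release, rise and back away for a look.

Request:
jog_arm(plan=[{"jaw":0.5,"xyz":[0,0,-1],"angular":[0,0,0]},{"jaw":0.5,"xyz":[0,0,0],"angular":[0,0,0]},{"jaw":0.5,"xyz":[0,0,0],"angular":[0,0,0]},{"jaw":0.5,"xyz":[0,0,-20],"angular":[0,0,0]},{"jaw":0.5,"xyz":[0,0,-35],"angular":[0,0,0]}])

```text
t: 13.85
tool_pos: [660.8, -164.0, 144.4]
ee_rot: [-0.175, -3.132, -0.001]
wrist_force: [0.0, -0.2, 1.3]
finger_gap: 42.7
grasp_force: 0.0
```

Request:
jog_arm(plan=[{"jaw":0.5,"xyz":[0,0,-35],"angular":[0,0,0]},{"jaw":0.5,"xyz":[40,0,0],"angular":[0,0,0]},{"jaw":0.5,"xyz":[40,0,0],"angular":[0,0,0]},{"jaw":0.5,"xyz":[40,0,0],"angular":[0,0,0]},{"jaw":0.5,"xyz":[40,0,0],"angular":[0,0,0]}])

```text
t: 14.35
tool_pos: [501.6, -146.2, 181.0]
ee_rot: [0.175, 3.137, -0.0]
wrist_force: [0.2, -0.2, 0.7]
finger_gap: 43.0
grasp_force: 0.0
```

Request:
jog_arm(plan=[{"jaw":0.5,"xyz":[40,0,0],"angular":[0,0,0]},{"jaw":0.5,"xyz":[30,0,0],"angular":[0,0,0]},{"jaw":0.5,"xyz":[0,0,0],"angular":[0,0,0]},{"jaw":0.5,"xyz":[0,0,0],"angular":[0,0,0]}])

```text
t: 14.75
tool_pos: [433.7, -138.7, 181.7]
ee_rot: [0.176, 3.136, -0.0]
wrist_force: [0.6, -1.1, 0.5]
finger_gap: 42.6
grasp_force: 0.0
```

```bash
python3 - <<'E'
from h import *
p,W=cap('top'); save('t4.png',p)
for c,r,H in [((647.4,149.2),60,95),((662.7,-163.7),46,85)]:
    d=np.hypot(W[...,0]-c[0],W[...,1]-c[1]); k=(d<r)&(abs(W[...,2]-H)<12)
    A=W[k]; f=np.linalg.lstsq(np.c_[A[:,:2]-c,np.ones(len(A))],A[:,2],rcond=None)[0]
    print(k.sum(),'disc z',np.median(A[:,2]),'want',H,'slope',f[:2])
E
```

```text
2134 disc z 96.09239242327658 want 95 slope [0.00108702 0.00236268]
1122 disc z 85.95696749670145 want 85 slope [-1.40216568e-03 -5.65436712e-05]
```

View pics/t4.png

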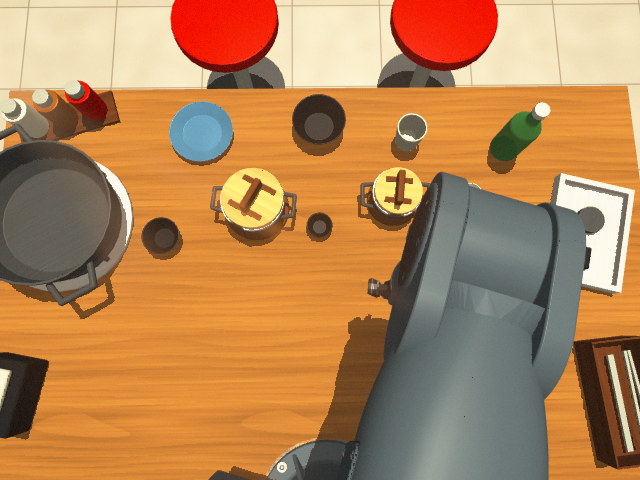

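Both lids, at (253,198) and (399,190), sit level at home height to within about 1 mm. I hand in.

```bash
python3 -c "
from rig import bot
print(bot.finish_job())"
```

```text
the job is handed in; nothing more can be done
None
```

Both wooden lids are seated fully home in the slots of their own pots, large first and then small. I lined each lid up with its slots before lowering it, so neither needed turning on the pot. The job is handed in at about 15 s, with nothing else touched.

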